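# Set the two-dial code of the key box

## Task

The slate-grey key box in front of you has two code dials on its lid. First turn the red dial until its pointer stands at the green dot beside it, then turn the blue dial until its pointer stands at the yellow dot beside it; leave both set so and let go.

Things in the scene. Friction and masses are not known exactly. Their poses are not given: they have to be found in the camera images.
- red_dial (a joint): Angle of the red dial about the vertical: 0 = pointer at the white dot (middle one, on the box's rear side), growing anticlockwise seen from above: +1.05 rad = yellow dot, -1.05 rad = green dot. Stops at -1.5 and +1.5 rad. Light friction (0.04 N m); it stays where it is left. It starts within 0.35 rad of the white dot.
- red_dial_grip (a point): Grip point on the axis of the red dial, 99 mm above the worktop. A red disc, 48 mm across, top at 78 mm, carries an upright red bar 42 mm long, 12 mm wide, its top at 108 mm: this point is 21 mm above the disc, 9 mm below the bar's top. White pointer line on top of one end of the bar. x axis: along the bar to the pointer end, turning with the dial; z up.
- blue_dial (a joint): Angle of the blue dial; dots, sense, stops, start and friction as for the red dial: 0 = white dot, +1.05 rad = yellow dot, -1.05 rad = green dot. Under each dial lies a black plate 92 mm across, top at 73 mm, with its dots 37 mm from the axis.
- blue_dial_grip (a point): The same point of the blue dial, alike but blue. Both dials are on the lid of a slate-grey metal box, 240 x 130 x 70 mm, fixed to the worktop with its long side roughly across the robot's view (yaw up to 0.3 rad). The axes are 124 mm apart along that side; which dial is left varies.

How it is judged:
On the way, in this order (a step that is already met when the one before it is completed fails the run):
1. the red dial's pointer is at the green dot (value of joint red_dial between -1.25 and -0.85 rad), for 0.2 s.
2. the blue dial's pointer is at the yellow dot (value of joint blue_dial between 0.85 and 1.25 rad), for 0.2 s.
At the end, for the whole second after the job is handed in: The red dial's pointer is at its green dot and the blue dial's pointer at its yellow dot, each within 0.2 rad (about 11 degrees) (all of step 1 and all of step 2); the robot touches nothing.
It also fails if it takes over 48 s, if anything falls off the work surface, if the arm or the gripper's body presses on something with over 40 N, if the wrist force passes 120 N, or if a joint passes its speed limit or range.

## Robot

A 6-joint arm with a two-finger parallel gripper is mounted at the origin on a cart in front of the work surface, level with it; the furniture and walls round the work are solid. World frame = base frame: x ahead of the robot, y to its left, z up, the work surface at z = 0. Lengths are in m, angles in rad, forces in N, time in s.
With the tool pointing down it reaches from about 0.425 to 0.95 m from the base axis. Payload 3.5 kg.
Tool frame: the origin (TCP) lies at the very end of the fingers, on their centre line; the grasp point (between the pads) lies 19 mm behind it; y points along the fingers, z is the direction in which the jaws open and shut, and the axes are right-handed (so a half turn about y gives the same grasp; the last joint's range is limited). The gripper opens to 85 mm and grips with 20 to 120 N. Pads are 22 mm wide; open, the fingers measure 114 mm over their backs; the gripper's body (76 mm by 85 mm) begins 54 mm behind the grasp point. The pads swing forward as they close: fully open they stand 13 mm farther back than shut.
Start: joints at [1.052, 0.286, 1.577, -0, 1.279, -0.15], TCP at [0.243, 0.63, 0.231] pointing down, gripper open.
Joint ranges: [-2.77, 2.77], [-0.9, 2.22], [0.21, 2.48], [-1.53, 4.67], [0.24, 2.81], [-2.84, 2.84]. Speed limits (rad/s): [2.79, 2.79, 3.14, 3.14, 3.14, 3.14].

## Interface

Orientations are given as a unit quaternion [x, y, z, w].
In Python, from plant import ctrl, cams gives the robot as it stands.
- The arm moves only by the tool play_rows, never from a script. Its argument "steps" is a list of rows, each an object of numbers: "claw": the finger opening in cm, from 0 to 8.54; "tx", "ty", "tz": the shift along the tool's x, y, z in cm; "ax", "ay", "az": the turn, a rotation vector about the tool's x, y, z in degrees. A call has 1 to 12 rows; each row is the pose to reach, as a shift and turn from the pose commanded when the call began, along the tool's axes at that moment; what a row does not reach only later rows make up. A row lasts 1/12 s, in which the tool goes at most 41.7 mm and 7.16 degrees, less where a joint would pass 70% of its speed; a pose out of reach is approached as far as the arm can. A call with a gripper value outside its range is refused whole. The fingers move at their own pace and stop on an object; "grip_force" is the grip in N (left out, the last holds). Time passes only in rows, so rows that repeat a pose let the fingers close. It gives the time, the measured TCP pose, the force and the opening at its end, in the units of the state.
- ctrl.get_state(): the state, without advancing time (a new reading comes with each control period).
- cams.read_camera(name): name is "scene" or "top" or "wrist"; returns (picture, depth): 420x560x3 uint8, blue, green, red; 420x560 float32, m along the optical axis (not along the pixel's ray), 0 where there is no reading.
- cams.camera_model(name): a dict with "intrinsics" (3x3 intrinsics, pixels), "distortion" ([k1, k2, p1, p2, k3] as OpenCV has them; the pictures are not rectified), "rvec" (rotation vector, rad) and "tvec" (3), from world to camera coordinates, as OpenCV has them; the wrist camera has in their place "tool_from_camera" (4x4, takes a point from camera to tool coordinates, whose origin is the TCP and whose axes are the tool frame's). Camera axes: x right, y down, z forward; pixel columns grow to the right and rows downward; lengths in m; the calibration is good to about 2 mm. A picture is of the moment at which its call begins: read the wrist's pose just before it. camera_model takes no time and is no camera call.
- ctrl.sign_off(): hands the job in, once; it reports no verdict.
The state is a dict: "time": time; "qpos": joint angles; "dq": joint speeds; "joint_efforts": joint torques, N m; "eef_pos": TCP position; "tcp_rot": TCP orientation; "contact_force": force on the tool from outside, world axes, zero at the start; "wrist_torque": the same for the moment, N m; "opening": opening from 0.0 (shut) to 1.0 (fully open).
Only numpy, scipy, OpenCV 4.12 (cv2) and the standard library are available. Lean on these libraries where they do the work, as an engineer would, in place of code of your own. Each camera call takes 0.05 s, during which the arm holds its last target.

## Working session

There is one attempt and no reset: what is moved stays moved. The work goes in short steps, Python scripts to look and compute and a tool call to move; the robot and the scene stay as the last step left them, time stands still between calls to the robot, and variables do not carry over. Pictures are saved under pics/ and viewed, and the job is handed in when it is done.

Besides the shell and the picture viewer there is one more tool, called after "Emit:" as name(argument=value, ...) on one line, values as JSON. play_rows: Moves the arm, as the interface text tells. Its arguments: {"type":"object","properties":{"steps":{"type":"array","items":{"type":"object","properties":{"claw":{"type":"number"},"tx":{"type":"number"},"ty":{"type":"number"},"tz":{"type":"number"},"ax":{"type":"number"},"ay":{"type":"number"},"az":{"type":"number"}}}},"grip_force":{"type":"number"}},"required":["steps"]}

```bash
mkdir -p pics
cat > h.py <<'E'
import numpy as np, cv2
from plant import ctrl, cams
from scipy.spatial.transform import Rotation as R
def st(): 
    s=ctrl.get_state(); return s
def cam(name):
    s=ctrl.get_state(); im,d=cams.read_camera(name); return s,im,d
def world_T_cam(name,s):
    m=cams.camera_model(name)
    T=np.eye(4)
    if name=='wrist':
        T[:3,:3]=R.from_quat(s['tcp_rot']).as_matrix(); T[:3,3]=s['eef_pos']
        return T@np.array(m['tool_from_camera']),m
    r=cv2.Rodrigues(np.array(m['rvec'],float))[0]; t=np.array(m['tvec'],float).ravel()
    T[:3,:3]=r.T; T[:3,3]=-r.T@t
    return T,m
def rays(name,s,px):
    T,m=world_T_cam(name,s)
    u=cv2.undistortPoints(np.array(px,float).reshape(-1,1,2),np.array(m['intrinsics'],float),np.array(m['distortion'],float)).reshape(-1,2)
    d=np.c_[u,np.ones(len(u))]@T[:3,:3].T
    return T[:3,3],d
def at_z(name,s,px,z):
    o,d=rays(name,s,px); return o+d*((z-o[2])/d[:,2])[:,None]
E
python3 - <<'E'
from h import *
for n in ['scene','top']:
    s,im,d=cam(n); cv2.imwrite(f'pics/{n}0.png',im); np.save(f'{n}0.npy',d)
s=st(); print(s['time'],s['eef_pos'],s['tcp_rot'],s['opening'])
print(R.from_quat(s['tcp_rot']).as_matrix().round(3))
E
```

```text
0.1 [0.24299027 0.62910529 0.23008255] [ 0.69582793 -0.12989849  0.12938765 -0.69441249] 0.9998952586607389
[[ 0.933 -0.001  0.36 ]
 [-0.36  -0.002  0.933]
 [-0.    -1.    -0.002]]
```

View pics/scene0.png

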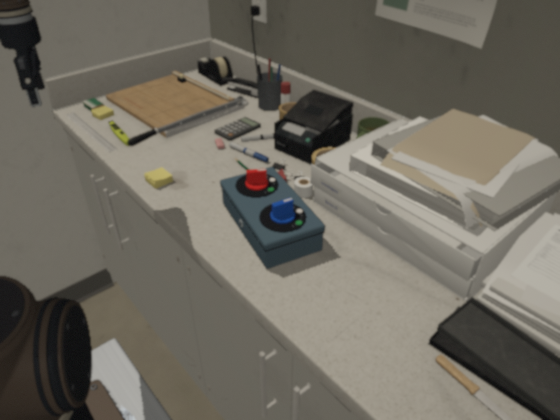

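View pics/top0.png

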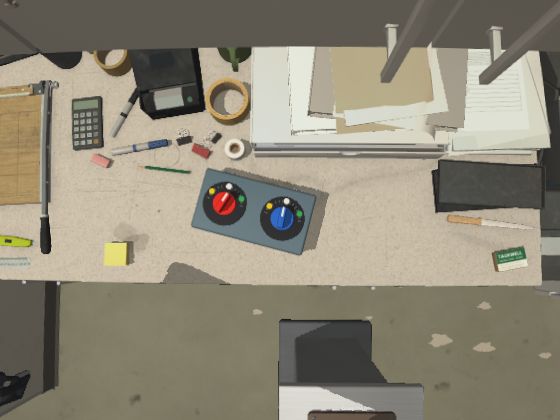

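The top view shows the box at about (254,211), with the red dial at (224,203) on the left and the blue dial at (282,217) on the right. The white dots are on the rear (upper) side. I'll zoom in to measure.

Run:
```python
from h import *
im=cv2.imread('pics/top0.png'); d=np.load('top0.npy')
c=im[160:260,185:325]; cv2.imwrite('pics/topz.png',cv2.resize(c,None,fx=5.5,fy=5.5,interpolation=cv2.INTER_CUBIC))
im2=cv2.imread('pics/scene0.png');c=im2[160:270,210:330]; cv2.imwrite('pics/scenez.png',cv2.resize(c,None,fx=5,fy=5,interpolation=cv2.INTER_CUBIC))
T,m=world_T_cam('top',None); print(T.round(3)); print(m['intrinsics'])
T,m=world_T_cam('scene',None); print(T.round(3))
for n,I in (('top',im),('scene',im2)):
    hsv=cv2.cvtColor(I,cv2.COLOR_BGR2HSV); D=np.load(n+'0.npy')
    for nm,lo,hi in (('red',(0,200,120),(8,255,255)),('blue',(105,180,110),(125,255,255))):
        mk=cv2.inRange(hsv,lo,hi); k,l,stt,ce=cv2.connectedComponentsWithStats(mk)
        i=1+np.argmax(stt[1:,4]); print(n,nm,stt[i],ce[i])
        ys,xs=np.where(l==i); z=D[ys,xs]
        o,dr=rays(n,None,np.c_[xs,ys]); P=o+dr*z[:,None]; print(P.mean(0).round(4),np.percentile(P[:,2],[5,25,50,75,95]).round(3))
```

```text
[[ 0.008 -0.996  0.083  0.451]
 [-0.999 -0.005  0.033  0.136]
 [-0.033 -0.083 -0.996  0.957]
 [ 0.     0.     0.     1.   ]]
[[429.89231312   0.         276.57696059]
 [  0.         429.89231312 211.9103979 ]
 [  0.           0.           1.        ]]
[[ 0.759 -0.382  0.527  0.046]
 [-0.651 -0.447  0.614 -0.383]
 [ 0.001 -0.809 -0.588  0.631]
 [ 0.     0.     0.     1.   ]]
top red [213 192  22  22 305] [223.35737705 203.55409836]
[0.54   0.274  0.0871] [0.076 0.078 0.079 0.105 0.109]
top blue [271 207  22  23 338] [281.25147929 218.51775148]
[0.5099 0.1553 0.0884] [0.076 0.077 0.079 0.105 0.109]
scene red [247 181  19   9  76] [255.35526316 185.75      ]
[0.5309 0.2639 0.0782] [0.076 0.077 0.078 0.079 0.082]
scene blue [271 213  22   9  59] [280.18644068 218.61016949]
[0.4982 0.1453 0.0784] [0.077 0.077 0.078 0.079 0.081]
```

View pics/topz.png

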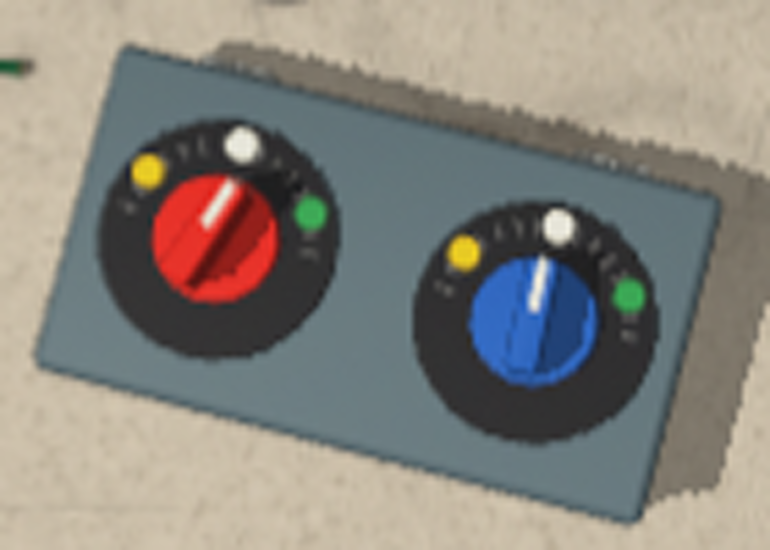

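View pics/scenez.png

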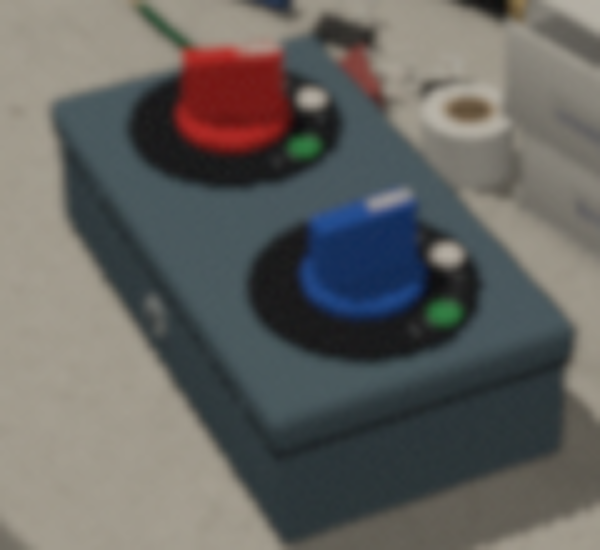

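The zoom shows the red plate centre at (219,239) zoomed, with dots yellow (148,171), white (242,145) and green (311,213). The red pointer line runs (208,223)→(230,184). The blue plate centre is at (536,321), with dots yellow (464,253), white (558,226) and green (629,296), and the pointer line runs (535,308)→(543,260).

Run:
```python
from h import *
Z=lambda p:[((x+.5)/5.5-.5+185,(y+.5)/5.5-.5+160) for x,y in p]
D={'red':([(219,239)],[(148,171),(242,145),(311,213)],[(208,223),(230,184)]),
'blue':([(536,321.5)],[(464,253),(558,226),(629,296)],[(535,308),(543,260)])}
C={}
for n,(c,dots,l) in D.items():
    c=at_z('top',None,Z(c),.073)[0]; dd=at_z('top',None,Z(dots),.0735); L=at_z('top',None,Z(l),.108)
    v=dd[:,:2]-c[:2]; r=np.linalg.norm(v,axis=1); a=np.arctan2(v[:,1],v[:,0])
    # axis from dots with known relative geometry: rigid fit
    rel=np.array([1.05,0,-1.05]); src=.037*np.c_[np.cos(rel),np.sin(rel)]
    sm=src.mean(0); dm=dd[:,:2].mean(0); H=(src-sm).T@(dd[:,:2]-dm); U,S,Vt=np.linalg.svd(H); Rm=Vt.T@np.diag([1,np.linalg.det(Vt.T@U.T)])@U.T
    th=np.arctan2(Rm[1,0],Rm[0,0]); c2=dm-Rm@sm
    lv=L[1]-L[0]; pa=np.arctan2(lv[1],lv[0]); pb=np.arctan2(*(L.mean(0)[:2]-c2)[::-1])
    print(n,c.round(4),c2.round(4),'r',r.round(4),'dots',a.round(3),'white yaw',th.round(3),'pointer',pa.round(3),pb.round(3),'dial',(pa-th).round(3))
    C[n]=c2
v=C['red']-C['blue']; print(np.linalg.norm(v),np.arctan2(-v[0],v[1]))
# two-view triangulation of the white dots / plate, blue pointer outer end
Zs=lambda p:[((x+.5)/5-.5+210,(y+.5)/5-.5+160) for x,y in p]
for nm,a,b in (('r white',(242,145),(313,98)),('r green',(311,213),(304,146)),('b white',(558,226),(447,254)),('b green',(629,296),(444,313)),('b pointer end',(544,258),(413,192))):
    o1,d1=rays('top',None,Z([a]));o2,d2=rays('scene',None,Zs([b]));d1=d1[0];d2=d2[0]
    k=np.linalg.lstsq(np.c_[d1,-d2],o2-o1,rcond=None)[0]; p=o1+k[0]*d1;q=o2+k[1]*d2
    print(nm,((p+q)/2).round(4),'gap',np.linalg.norm(p-q).round(4))
```

```text
red [0.5425 0.2741 0.073 ] [0.5425 0.275 ] r [0.0377 0.0367 0.0363] dots [ 0.819 -0.225 -1.293] white yaw -0.248 pointer -0.499 -0.579 dial -0.25
blue [0.5119 0.1541 0.073 ] [0.5119 0.1549] r [0.0374 0.0369 0.0361] dots [ 0.816 -0.22  -1.298] white yaw -0.249 pointer -0.158 -0.225 dial 0.091
0.12395207554601922 -0.24983940554274284
r white [0.5785 0.2659 0.0731] gap 0.0003
r green [0.5522 0.2395 0.0736] gap 0.0007
b white [0.5479 0.1461 0.073 ] gap 0.0001
b green [0.5217 0.1192 0.0733] gap 0.0001
b pointer end [0.5327 0.1504 0.108 ] gap 0.0005
```

Emit:
play_rows(steps=[{"claw": 8.5,"tx": 2,"tz": -1.1,"ay": 1},{"claw": 8.5,"tx": 5,"tz": -2.7,"ay": 2},{"claw": 8.5,"tx": 8.5,"tz": -4.7,"ay": 3},{"claw": 8.5,"tx": 12,"tz": -6.6,"ay": 4},{"claw": 8.5,"tx": 15.5,"tz": -8.5,"ay": 5},{"claw": 8.5,"tx": 19,"tz": -10.4,"ay": 6},{"claw": 8.5,"tx": 22.5,"tz": -12.3,"ay": 7},{"claw": 8.5,"tx": 26,"tz": -14.2,"ay": 8},{"claw": 8.5,"tx": 29.5,"tz": -16.1,"ay": 8.7},{"claw": 8.5,"tx": 33,"tz": -18.1,"ay": 8.7},{"claw": 8.5,"tx": 36,"tz": -19.7,"ay": 8.7},{"claw": 8.5,"tx": 38,"tz": -20.8,"ay": 8.7}], grip_force=30)

```text
invalid input at $.steps[0]: expected keys claw, tx, ty, tz, ax, ay, az
```

Emit:
play_rows(steps=[{"claw": 8.5,"tx": 1.5,"tz": -1.0,"ty": 1.5},{"claw": 8.5,"tx": 2.3,"tz": -1.6,"ty": 3},{"claw": 8.5,"tx": 2.5,"tz": -1.85,"ty": 4.5},{"claw": 8.5,"tx": 2.5,"tz": -1.85,"ty": 5},{"claw": 8.5,"tx": 2.5,"tz": -1.85,"ty": 5}])

```text
invalid input at $.steps[0]: expected keys claw, tx, ty, tz, ax, ay, az
```

Run:
```python
from h import *
s,im,d=cam('wrist'); cv2.imwrite('pics/w1.png',im); np.save('w1.npy',d)
print(s['time'],s['eef_pos'],s['qpos'].round(3) if hasattr(s['qpos'],'round') else s['qpos']); M=R.from_quat(s['tcp_rot']).as_matrix(); print(M.round(3), np.arctan2(M[1,0],M[0,0]))
T,m=world_T_cam('wrist',s)
Tw=np.linalg.inv(T)
for p in ([.5425,.2745,.108],[.5607,.264,.108]):
    uv,_=cv2.projectPoints(np.array([p]),cv2.Rodrigues(Tw[:3,:3])[0],Tw[:3,3],np.array(m['intrinsics']),np.array(m['distortion'])); print(uv.ravel())
```

```text
0.1 [0.24299027 0.62910529 0.23008255] [ 1.052  0.287  1.578  0.     1.279 -0.15 ]
[[ 0.933 -0.001  0.36 ]
 [-0.36  -0.002  0.933]
 [-0.    -1.    -0.002]] -0.36877260133145795
[116.7369574  492.91435985]
[117.33291056 502.1821372 ]
```

View pics/w1.png

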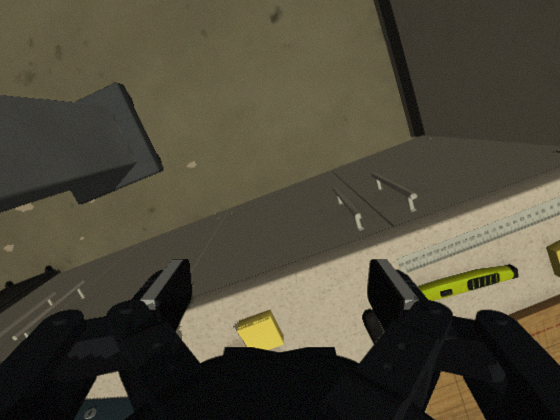

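The rows were refused because every key has to be given. The picture only shows the start view. I'll send the moves again with all keys.

Emit:
play_rows(steps=[{"claw": 8.5,"tx": 2,"ty": 0,"tz": -1.1,"ax": 0,"ay": 1,"az": 0},{"claw": 8.5,"tx": 5,"ty": 0,"tz": -2.7,"ax": 0,"ay": 2,"az": 0},{"claw": 8.5,"tx": 8.5,"ty": 0,"tz": -4.7,"ax": 0,"ay": 3,"az": 0},{"claw": 8.5,"tx": 12,"ty": 0,"tz": -6.6,"ax": 0,"ay": 4,"az": 0},{"claw": 8.5,"tx": 15.5,"ty": 0,"tz": -8.5,"ax": 0,"ay": 5,"az": 0},{"claw": 8.5,"tx": 19,"ty": 0,"tz": -10.4,"ax": 0,"ay": 6,"az": 0},{"claw": 8.5,"tx": 22.5,"ty": 0,"tz": -12.3,"ax": 0,"ay": 7,"az": 0},{"claw": 8.5,"tx": 26,"ty": 0,"tz": -14.2,"ax": 0,"ay": 8,"az": 0},{"claw": 8.5,"tx": 29.5,"ty": 0,"tz": -16.1,"ax": 0,"ay": 8.7,"az": 0},{"claw": 8.5,"tx": 33,"ty": 0,"tz": -18.1,"ax": 0,"ay": 8.7,"az": 0},{"claw": 8.5,"tx": 36,"ty": 0,"tz": -19.7,"ax": 0,"ay": 8.7,"az": 0},{"claw": 8.5,"tx": 38,"ty": 0,"tz": -20.8,"ax": 0,"ay": 8.7,"az": 0}], grip_force=30)

```text
time: 1.15
eef_pos: [0.5244, 0.2958, 0.231]
tcp_rot: [0.683, -0.183, 0.183, -0.683]
contact_force: [0.5, 1.0, -0.3]
opening: 0.99
```

Emit:
play_rows(steps=[{"claw": 8.5,"tx": 1.0,"ty": 1.5,"tz": -0.4,"ax": 0,"ay": 0,"az": 0},{"claw": 8.5,"tx": 2,"ty": 3.5,"tz": -0.8,"ax": 0,"ay": 0,"az": 0},{"claw": 8.5,"tx": 2.7,"ty": 5.5,"tz": -0.9,"ax": 0,"ay": 0,"az": 0},{"claw": 8.5,"tx": 2.7,"ty": 6.5,"tz": -0.9,"ax": 0,"ay": 0,"az": 0},{"claw": 8.5,"tx": 2.7,"ty": 6.5,"tz": -0.9,"ax": 0,"ay": 0,"az": 0},{"claw": 8.5,"tx": 2.7,"ty": 6.5,"tz": -0.9,"ax": 0,"ay": 0,"az": 0}])

```text
time: 1.65
eef_pos: [0.5411, 0.2776, 0.1658]
tcp_rot: [0.684, -0.182, 0.181, -0.683]
contact_force: [0.3, -0.4, 0.1]
opening: 0.996
```

```bash
cat > look.py <<'E'
from h import *
import sys
s,im,d=cam('wrist'); cv2.imwrite(f'pics/{sys.argv[1]}.png',im)
print(s['time'],s['eef_pos'],s['qpos']); M=R.from_quat(s['tcp_rot']).as_matrix(); print(M.round(3), np.arctan2(M[1,0],M[0,0]))
T,m=world_T_cam('wrist',s)
Tw=np.linalg.inv(T)
for p in ([.5425,.2745,.108],[.5607,.264,.108],[.512,.1545,.108],[.5325,.1505,.108]):
    uv,_=cv2.projectPoints(np.array([p]),cv2.Rodrigues(Tw[:3,:3])[0],Tw[:3,3],np.array(m['intrinsics']),np.array(m['distortion'])); print(p,uv.ravel())
E
python3 look.py w2
```

```text
1.65 [0.54109546 0.2775878  0.16579768] [ 3.07231141e-01  2.02764698e-01  1.80144210e+00  2.26234610e-04
  1.13906417e+00 -7.43257892e-01]
[[ 0.868 -0.002  0.497]
 [-0.497 -0.     0.868]
 [-0.001 -1.    -0.001]] -0.520402839061118
[0.5425, 0.2745, 0.108] [276.79361926 231.69964637]
[0.5607, 0.264, 0.108] [276.77967701 258.81663323]
[0.512, 0.1545, 0.108] [118.40079624 272.89516785]
[0.5325, 0.1505, 0.108] [130.90275792 296.12943354]
```

View pics/w2.png

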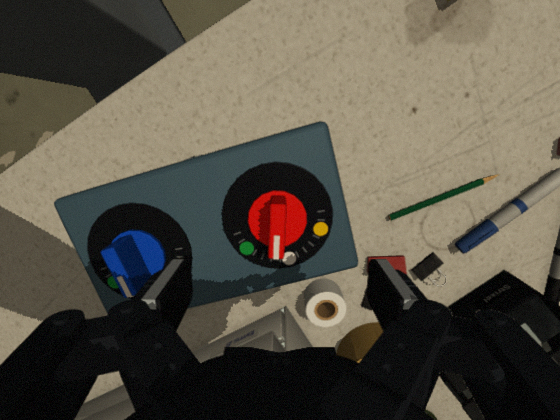

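The wrist view shows the red bar from (279,197) to (276,260) with its pointer end at the bottom. That agrees with the projected centre (277,232). Next I descend and close.

Emit:
play_rows(steps=[{"claw": 8.5,"tx": 0.1,"ty": 1,"tz": -0.1,"ax": 0,"ay": 0,"az": 0},{"claw": 8.5,"tx": 0.3,"ty": 3,"tz": -0.2,"ax": 0,"ay": 0,"az": 0},{"claw": 7,"tx": 0.3,"ty": 5,"tz": -0.2,"ax": 0,"ay": 0,"az": 0},{"claw": 5,"tx": 0.3,"ty": 6.8,"tz": -0.2,"ax": 0,"ay": 0,"az": 0},{"claw": 4,"tx": 0.3,"ty": 7.8,"tz": -0.2,"ax": 0,"ay": 0,"az": 0},{"claw": 3.5,"tx": 0.3,"ty": 8.1,"tz": -0.2,"ax": 0,"ay": 0,"az": 0},{"claw": 3.5,"tx": 0.3,"ty": 8.1,"tz": -0.2,"ax": 0,"ay": 0,"az": 0},{"claw": 3.5,"tx": 0.3,"ty": 8.1,"tz": -0.2,"ax": 0,"ay": 0,"az": 0}], grip_force=30)

```text
time: 2.37
eef_pos: [0.5441, 0.2746, 0.0865]
tcp_rot: [-0.683, 0.181, -0.182, 0.684]
contact_force: [-0.8, -0.2, 0.1]
opening: 0.413
```

Emit:
play_rows(steps=[{"claw": 2,"tx": 0,"ty": 0,"tz": 0,"ax": 0,"ay": 0,"az": 0},{"claw": 1,"tx": 0,"ty": 0,"tz": 0,"ax": 0,"ay": 0,"az": 0},{"claw": 0.5,"tx": 0,"ty": 0,"tz": 0,"ax": 0,"ay": 0,"az": 0},{"claw": 0.5,"tx": 0,"ty": 0,"tz": 0,"ax": 0,"ay": 0,"az": 0},{"claw": 0.5,"tx": 0,"ty": 0,"tz": 0,"ax": 0,"ay": 0,"az": 0},{"claw": 0.5,"tx": 0,"ty": 0,"tz": 0,"ax": 0,"ay": 0,"az": 0}], grip_force=30)

```text
time: 2.87
eef_pos: [0.544, 0.2738, 0.087]
tcp_rot: [0.683, -0.181, 0.182, -0.683]
contact_force: [-1.4, -3.5, 6.1]
opening: 0.133
```

```bash
python3 look.py w3
```

```text
2.8667 [0.54404241 0.27375778 0.08701846] [ 3.00201286e-01  2.98513816e-01  1.84463643e+00 -1.26842067e-03
  9.97336032e-01 -7.49470998e-01]
[[ 0.868  0.001  0.497]
 [-0.497 -0.001  0.868]
 [ 0.002 -1.     0.   ]] -0.5204365239818101
[0.5425, 0.2745, 0.108] [279.18815357 281.58221228]
[0.5607, 0.264, 0.108] [279.06856694 320.91526253]
[0.512, 0.1545, 0.108] [ 42.28040705 338.03120537]
[0.5325, 0.1505, 0.108] [ 63.66139781 369.86281676]
```

View pics/w3.png

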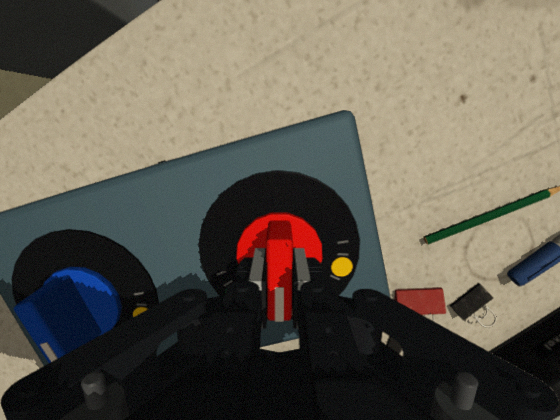

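The bar is gripped: opening 0.133 is about 11 mm. I turn it −0.78 rad, which is +44.7° about tool y.

Emit:
play_rows(steps=[{"claw": 0.5,"tx": -0.1,"ty": 0,"tz": 0,"ax": 0,"ay": 3,"az": 0},{"claw": 0.5,"tx": -0.15,"ty": 0,"tz": 0,"ax": 0,"ay": 7.5,"az": 0},{"claw": 0.5,"tx": -0.15,"ty": 0,"tz": 0,"ax": 0,"ay": 12.5,"az": 0},{"claw": 0.5,"tx": -0.15,"ty": 0,"tz": 0,"ax": 0,"ay": 17.5,"az": 0},{"claw": 0.5,"tx": -0.15,"ty": 0,"tz": 0,"ax": 0,"ay": 22.5,"az": 0},{"claw": 0.5,"tx": -0.15,"ty": 0,"tz": 0,"ax": 0,"ay": 27.5,"az": 0},{"claw": 0.5,"tx": -0.15,"ty": 0,"tz": 0,"ax": 0,"ay": 32.5,"az": 0},{"claw": 0.5,"tx": -0.15,"ty": 0,"tz": 0,"ax": 0,"ay": 37.5,"az": 0},{"claw": 0.5,"tx": -0.15,"ty": 0,"tz": 0,"ax": 0,"ay": 41.5,"az": 0},{"claw": 0.5,"tx": -0.15,"ty": 0,"tz": 0,"ax": 0,"ay": 44,"az": 0},{"claw": 0.5,"tx": -0.15,"ty": 0,"tz": 0,"ax": 0,"ay": 44.7,"az": 0},{"claw": 0.5,"tx": -0.15,"ty": 0,"tz": 0,"ax": 0,"ay": 44.7,"az": 0}])

```text
time: 3.92
eef_pos: [0.5434, 0.2733, 0.087]
tcp_rot: [0.563, -0.427, 0.429, -0.562]
contact_force: [-0.1, -5.5, 5.4]
opening: 0.136
```

Emit:
play_rows(steps=[{"claw": 0.5,"tx": 0,"ty": 0,"tz": 0,"ax": 0,"ay": 0,"az": 0},{"claw": 0.5,"tx": 0,"ty": 0,"tz": 0,"ax": 0,"ay": 0,"az": 0},{"claw": 0.5,"tx": 0,"ty": 0,"tz": 0,"ax": 0,"ay": 0,"az": 0}])

```text
time: 4.17
eef_pos: [0.5434, 0.2733, 0.087]
tcp_rot: [0.563, -0.427, 0.429, -0.563]
contact_force: [-1.3, -6.5, 5.5]
opening: 0.132
```

```bash
python3 look.py w4
```

```text
4.1667 [0.54341892 0.27332585 0.08700876] [ 0.300858    0.29698774  1.84660856 -0.00424244  0.99635272  0.03273527]
[[ 0.267  0.003  0.964]
 [-0.964 -0.003  0.267]
 [ 0.004 -1.     0.002]] -1.3003743953228417
[0.5425, 0.2745, 0.108] [278.48522227 282.0173527 ]
[0.5607, 0.264, 0.108] [309.85118919 310.28366023]
[0.512, 0.1545, 0.108] [171.58488426 447.1158529 ]
[0.5325, 0.1505, 0.108] [205.29137377 458.88105423]
```

View pics/w4.png

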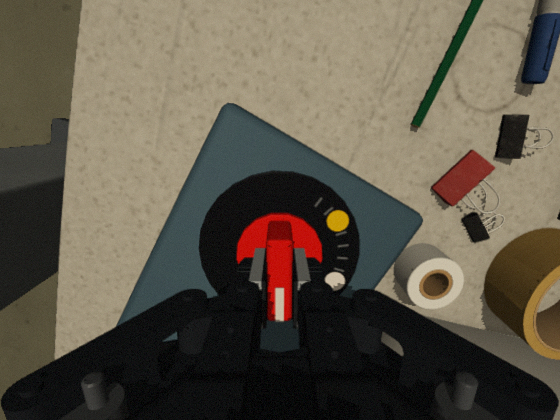

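The pointer sits at yaw −1.300, the green-dot direction. I release, raise, and go over the blue dial with its bar at yaw about −0.18.

Emit:
play_rows(steps=[{"claw": 2.5,"tx": 0,"ty": 0,"tz": 0,"ax": 0,"ay": 0,"az": 0},{"claw": 4,"tx": 0,"ty": 0,"tz": 0,"ax": 0,"ay": 0,"az": 0},{"claw": 4,"tx": 0,"ty": 0,"tz": 0,"ax": 0,"ay": 0,"az": 0},{"claw": 4,"tx": 0,"ty": 0,"tz": 0,"ax": 0,"ay": 0,"az": 0},{"claw": 4,"tx": 0,"ty": -1,"tz": 0,"ax": 0,"ay": 0,"az": 0},{"claw": 4,"tx": 0,"ty": -3,"tz": 0,"ax": 0,"ay": 0,"az": 0},{"claw": 4,"tx": 0,"ty": -5,"tz": 0,"ax": 0,"ay": 0,"az": 0},{"claw": 4,"tx": 0,"ty": -7,"tz": 0,"ax": 0,"ay": 0,"az": 0},{"claw": 4,"tx": 0,"ty": -8,"tz": 0,"ax": 0,"ay": 0,"az": 0},{"claw": 4,"tx": 0,"ty": -8,"tz": 0,"ax": 0,"ay": 0,"az": 0}])

```text
time: 5.05
eef_pos: [0.5439, 0.2758, 0.1693]
tcp_rot: [-0.561, 0.427, -0.429, 0.565]
contact_force: [-0.2, -0.1, 0.9]
opening: 0.469
```

Emit:
play_rows(steps=[{"claw": 6,"tx": 1,"ty": 0,"tz": -0.6,"ax": 0,"ay": -4,"az": 0},{"claw": 7,"tx": 2.5,"ty": 0,"tz": -1.5,"ax": 0,"ay": -10,"az": 0},{"claw": 8.5,"tx": 4,"ty": 0,"tz": -2.4,"ax": 0,"ay": -17,"az": 0},{"claw": 8.5,"tx": 5.5,"ty": 0,"tz": -3.3,"ax": 0,"ay": -24,"az": 0},{"claw": 8.5,"tx": 7,"ty": 0,"tz": -4.2,"ax": 0,"ay": -31,"az": 0},{"claw": 8.5,"tx": 8.5,"ty": 0,"tz": -5,"ax": 0,"ay": -38,"az": 0},{"claw": 8.5,"tx": 9.5,"ty": 0,"tz": -5.6,"ax": 0,"ay": -45,"az": 0},{"claw": 8.5,"tx": 10.2,"ty": 0,"tz": -6,"ax": 0,"ay": -52,"az": 0},{"claw": 8.5,"tx": 10.6,"ty": 0,"tz": -6.2,"ax": 0,"ay": -58,"az": 0},{"claw": 8.5,"tx": 10.6,"ty": 0,"tz": -6.2,"ax": 0,"ay": -62,"az": 0},{"claw": 8.5,"tx": 10.6,"ty": 0,"tz": -6.2,"ax": 0,"ay": -64,"az": 0},{"claw": 8.5,"tx": 10.6,"ty": 0,"tz": -6.2,"ax": 0,"ay": -64,"az": 0}])

```text
time: 6.05
eef_pos: [0.5097, 0.156, 0.164]
tcp_rot: [0.704, -0.066, 0.064, -0.704]
contact_force: [0.2, 0.0, -0.2]
opening: 0.997
```

```bash
python3 look.py w5
python3 - <<'E'
from h import *
s,im,d=cam('top');c=im[160:260,185:325]; cv2.imwrite('pics/topz2.png',cv2.resize(c,None,fx=5.5,fy=5.5,interpolation=cv2.INTER_CUBIC))
E
```

```text
6.05 [0.50972905 0.15601344 0.16399834] [ 1.06542830e-01  4.18105052e-02  1.98303348e+00  1.04790397e-04
  1.11893783e+00 -1.28076724e+00]
[[ 0.983 -0.002  0.183]
 [-0.183 -0.     0.983]
 [-0.002 -1.    -0.001]] -0.18353268170726053
[0.5425, 0.2745, 0.108] [449.12180572 242.68519149]
[0.5607, 0.264, 0.108] [435.63946794 267.71834455]
[0.512, 0.1545, 0.108] [277.88930729 232.38124187]
[0.5325, 0.1505, 0.108] [277.66382005 259.55807032]
```

View pics/w5.png

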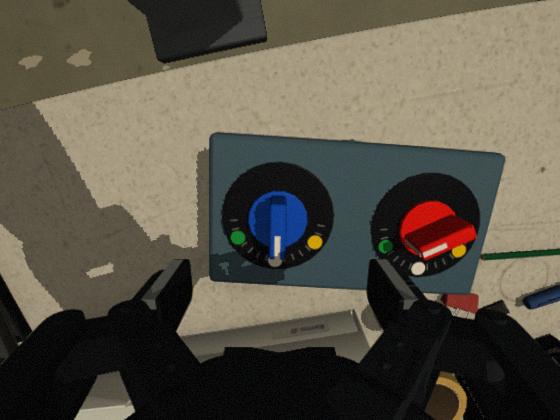

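View pics/topz2.png

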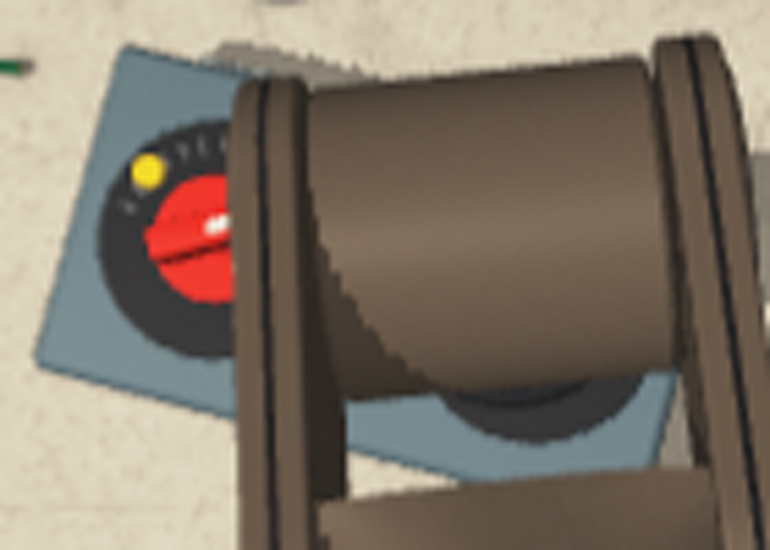

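The red pointer now heads to its green dot. The blue bar runs vertically at (278,195)–(277,260), centred as predicted. Next I descend and grip.

Emit:
play_rows(steps=[{"claw": 7,"tx": 0.1,"ty": 1,"tz": -0.1,"ax": 0,"ay": 0,"az": 0},{"claw": 5,"tx": 0.25,"ty": 3,"tz": -0.1,"ax": 0,"ay": 0,"az": 0},{"claw": 4,"tx": 0.25,"ty": 5,"tz": -0.1,"ax": 0,"ay": 0,"az": 0},{"claw": 4,"tx": 0.25,"ty": 6.6,"tz": -0.1,"ax": 0,"ay": 0,"az": 0},{"claw": 3.5,"tx": 0.25,"ty": 7.5,"tz": -0.1,"ax": 0,"ay": 0,"az": 0},{"claw": 3.5,"tx": 0.25,"ty": 7.8,"tz": -0.1,"ax": 0,"ay": 0,"az": 0},{"claw": 3.5,"tx": 0.25,"ty": 7.8,"tz": -0.1,"ax": 0,"ay": 0,"az": 0},{"claw": 3.5,"tx": 0.25,"ty": 7.8,"tz": -0.1,"ax": 0,"ay": 0,"az": 0}])

```text
time: 6.82
eef_pos: [0.5133, 0.1548, 0.0879]
tcp_rot: [-0.704, 0.065, -0.065, 0.704]
contact_force: [-0.3, 0.2, 0.7]
opening: 0.408
```

Emit:
play_rows(steps=[{"claw": 2,"tx": 0,"ty": 0,"tz": 0,"ax": 0,"ay": 0,"az": 0},{"claw": 1,"tx": 0,"ty": 0,"tz": 0,"ax": 0,"ay": 0,"az": 0},{"claw": 0.5,"tx": 0,"ty": 0,"tz": 0,"ax": 0,"ay": 0,"az": 0},{"claw": 0.5,"tx": 0,"ty": 0,"tz": 0,"ax": 0,"ay": 0,"az": 0},{"claw": 0.5,"tx": 0,"ty": 0,"tz": 0,"ax": 0,"ay": 0,"az": 0},{"claw": 0.5,"tx": 0,"ty": 0,"tz": 0,"ax": 0,"ay": 0,"az": 0}], grip_force=30)

```text
time: 7.32
eef_pos: [0.5137, 0.154, 0.0887]
tcp_rot: [0.705, -0.064, 0.065, -0.704]
contact_force: [-1.3, -5.3, 4.9]
opening: 0.133
```

```bash
python3 look.py w6
```

```text
7.3167 [0.51369198 0.15397897 0.08873463] [ 0.10279877  0.14860477  2.02246044 -0.00217948  0.96888502 -1.28346091]
[[ 0.983  0.002  0.182]
 [-0.182 -0.002  0.983]
 [ 0.002 -1.    -0.001]] -0.18330274402876115
[0.5425, 0.2745, 0.108] [535.08639625 292.52304264]
[0.5607, 0.264, 0.108] [512.06117572 327.58284911]
[0.512, 0.1545, 0.108] [279.70902458 279.70127473]
[0.5325, 0.1505, 0.108] [279.2839322  318.45708363]
```

View pics/w6.png

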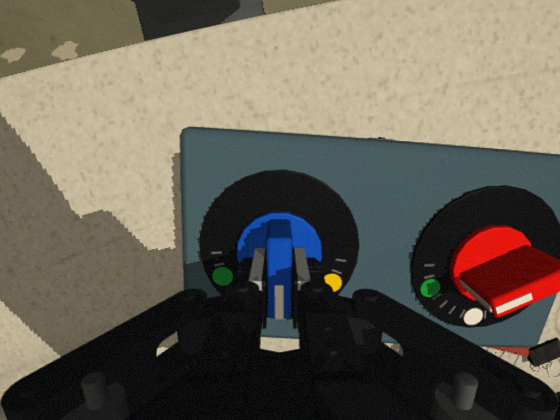

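The blue bar is gripped, opening 0.133. I turn it +0.98 rad, which is ay −56.3°.

Emit:
play_rows(steps=[{"claw": 0.5,"tx": -0.1,"ty": 0,"tz": 0,"ax": 0,"ay": -3,"az": 0},{"claw": 0.5,"tx": -0.15,"ty": 0,"tz": 0,"ax": 0,"ay": -8,"az": 0},{"claw": 0.5,"tx": -0.15,"ty": 0,"tz": 0,"ax": 0,"ay": -13.5,"az": 0},{"claw": 0.5,"tx": -0.15,"ty": 0,"tz": 0,"ax": 0,"ay": -19,"az": 0},{"claw": 0.5,"tx": -0.15,"ty": 0,"tz": 0,"ax": 0,"ay": -25,"az": 0},{"claw": 0.5,"tx": -0.15,"ty": 0,"tz": 0,"ax": 0,"ay": -31,"az": 0},{"claw": 0.5,"tx": -0.15,"ty": 0,"tz": 0,"ax": 0,"ay": -37,"az": 0},{"claw": 0.5,"tx": -0.15,"ty": 0,"tz": 0,"ax": 0,"ay": -43,"az": 0},{"claw": 0.5,"tx": -0.15,"ty": 0,"tz": 0,"ax": 0,"ay": -48.5,"az": 0},{"claw": 0.5,"tx": -0.15,"ty": 0,"tz": 0,"ax": 0,"ay": -53,"az": 0},{"claw": 0.5,"tx": -0.15,"ty": 0,"tz": 0,"ax": 0,"ay": -55.5,"az": 0},{"claw": 0.5,"tx": -0.15,"ty": 0,"tz": 0,"ax": 0,"ay": -56.3,"az": 0}])

```text
time: 8.37
eef_pos: [0.5132, 0.1549, 0.0888]
tcp_rot: [0.652, 0.277, -0.274, -0.651]
contact_force: [3.8, -1.4, 2.7]
opening: 0.133
```

Emit:
play_rows(steps=[{"claw": 0.5,"tx": 0,"ty": 0,"tz": 0,"ax": 0,"ay": 0,"az": 0},{"claw": 0.5,"tx": 0,"ty": 0,"tz": 0,"ax": 0,"ay": 0,"az": 0},{"claw": 0.5,"tx": 0,"ty": 0,"tz": 0,"ax": 0,"ay": 0,"az": 0},{"claw": 0.5,"tx": 0,"ty": 0,"tz": 0,"ax": 0,"ay": 0,"az": 0}])

```text
time: 8.7
eef_pos: [0.5132, 0.1549, 0.0887]
tcp_rot: [0.652, 0.276, -0.273, -0.651]
contact_force: [3.8, -4.0, 6.0]
opening: 0.131
```

```bash
python3 look.py w7
```

```text
8.7 [0.5131772  0.15490625 0.08874164] [ 1.04078558e-01  1.46485794e-01  2.02486796e+00 -7.13862346e-04
  9.65630330e-01 -2.26457197e+00]
[[ 0.698  0.005 -0.716]
 [ 0.716 -0.     0.698]
 [ 0.003 -1.    -0.003]] 0.7982643415869878
[0.5425, 0.2745, 0.108] [386.99731091 444.97542854]
[0.5607, 0.264, 0.108] [351.25142306 451.85839045]
[0.512, 0.1545, 0.108] [279.99963306 280.88954968]
[0.5325, 0.1505, 0.108] [242.98073914 302.37971831]
```

View pics/w7.png

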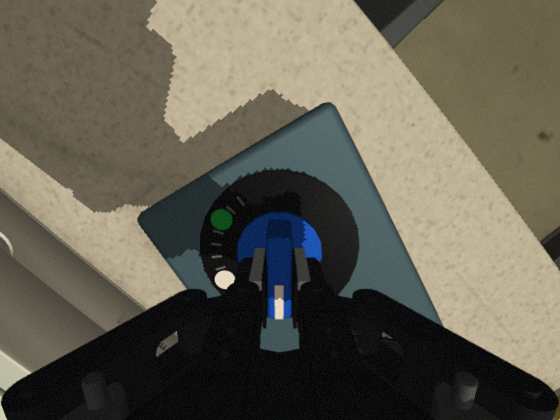

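Blue is turned to yaw 0.798, the yellow-dot direction. I release and lift.

Emit:
play_rows(steps=[{"claw": 2.5,"tx": 0,"ty": 0,"tz": 0,"ax": 0,"ay": 0,"az": 0},{"claw": 4,"tx": 0,"ty": 0,"tz": 0,"ax": 0,"ay": 0,"az": 0},{"claw": 4,"tx": 0,"ty": 0,"tz": 0,"ax": 0,"ay": 0,"az": 0},{"claw": 4,"tx": 0,"ty": 0,"tz": 0,"ax": 0,"ay": 0,"az": 0},{"claw": 4,"tx": 0,"ty": -1,"tz": 0,"ax": 0,"ay": 0,"az": 0},{"claw": 4,"tx": 0,"ty": -3,"tz": 0,"ax": 0,"ay": 0,"az": 0},{"claw": 4,"tx": 0,"ty": -5,"tz": 0,"ax": 0,"ay": 0,"az": 0},{"claw": 4,"tx": 0,"ty": -7,"tz": 0,"ax": 0,"ay": 0,"az": 0},{"claw": 4,"tx": 0,"ty": -9,"tz": 0,"ax": 0,"ay": 0,"az": 0},{"claw": 4,"tx": 0,"ty": -11,"tz": 0,"ax": 0,"ay": 0,"az": 0},{"claw": 4,"tx": 0,"ty": -12,"tz": 0,"ax": 0,"ay": 0,"az": 0},{"claw": 4,"tx": 0,"ty": -12,"tz": 0,"ax": 0,"ay": 0,"az": 0}])

```text
time: 9.75
eef_pos: [0.5129, 0.1554, 0.2108]
tcp_rot: [0.652, 0.277, -0.273, -0.651]
contact_force: [0.5, -0.3, 1.1]
opening: 0.463
```

Emit:
play_rows(steps=[{"claw": 4,"tx": -1.5,"ty": 0,"tz": -1.5,"ax": 0,"ay": 3,"az": 0},{"claw": 4,"tx": -3.5,"ty": 0,"tz": -3.5,"ax": 0,"ay": 6,"az": 0},{"claw": 4,"tx": -5.5,"ty": 0,"tz": -5.5,"ax": 0,"ay": 9,"az": 0},{"claw": 4,"tx": -7.5,"ty": 0,"tz": -7.5,"ax": 0,"ay": 12,"az": 0},{"claw": 4,"tx": -9.5,"ty": 0,"tz": -9.5,"ax": 0,"ay": 12,"az": 0},{"claw": 4,"tx": -11.5,"ty": 0,"tz": -11.5,"ax": 0,"ay": 12,"az": 0},{"claw": 4,"tx": -13.5,"ty": 0,"tz": -13.5,"ax": 0,"ay": 12,"az": 0},{"claw": 4,"tx": -15,"ty": 0,"tz": -15,"ax": 0,"ay": 12,"az": 0},{"claw": 4,"tx": -16,"ty": 0,"tz": -16,"ax": 0,"ay": 12,"az": 0},{"claw": 4,"tx": -16,"ty": 0,"tz": -16,"ax": 0,"ay": 12,"az": 0}])

```text
time: 10.58
eef_pos: [0.5136, -0.0734, 0.2057]
tcp_rot: [-0.677, -0.203, 0.205, 0.677]
contact_force: [-0.3, -0.6, -1.2]
opening: 0.471
```

Run:
```python
from h import *
s,im,d=cam('top');c=im[160:260,185:325]; cv2.imwrite('pics/topz3.png',cv2.resize(c,None,fx=5.5,fy=5.5,interpolation=cv2.INTER_CUBIC))
print(s['time'],s['eef_pos'],s['contact_force'])
```

```text
10.5833 [ 0.51361198 -0.07336001  0.20572584] [-0.29338428 -0.59759358 -1.17343006]
```

View pics/topz3.png

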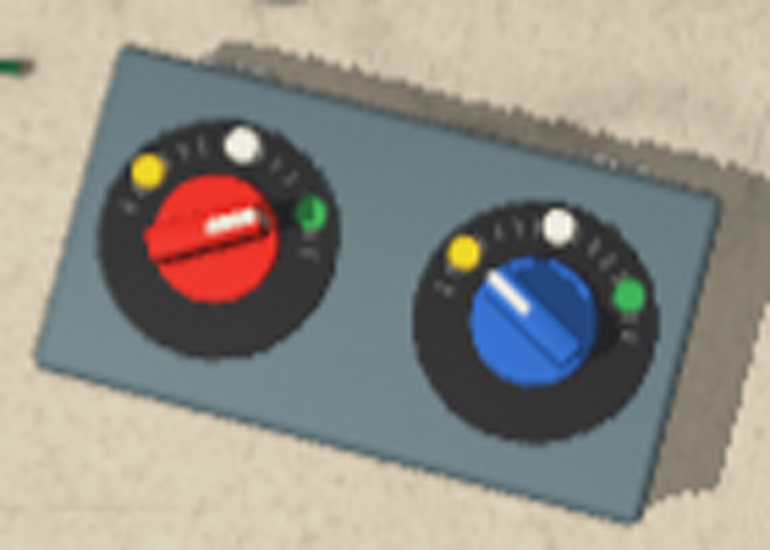

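Red pointer line (208,228)→(254,214) points at green. Blue pointer line (528,312)→(491,274) points at yellow. I'll check the angles numerically, then hand in.

Run:
```python
from h import *
Z=lambda p:[((x+.5)/5.5-.5+185,(y+.5)/5.5-.5+160) for x,y in p]
ok=True
for n,l,t in (('red',[(208,228),(254,214)],-1.05),('blue',[(528,312),(491,274)],1.05)):
    L=at_z('top',None,Z(l),.108); v=L[1]-L[0]; a=np.arctan2(v[1],v[0])+.249; print(n,a); ok&=abs(a-t)<.15
if ok: print(ctrl.sign_off())
```

```text
red -1.0216816778212632
blue 1.0261513254770513
the job is handed in; nothing more can be done
None
```

I turned the red dial to its green dot first, then the blue dial to its yellow dot, let go of both, and handed the job in at about 10.6 s. The interface reported no verdict.

- **Final angles:** the last top-camera picture gave red at about −1.02 rad (target −1.05) and blue at about +1.03 rad (target +1.05). Both are well inside the 0.2 rad tolerance.
- **Arm clear:** the gripper ended about 23 cm to the side of the blue dial and 20 cm above the worktop, touching nothing. The remaining force reading was about 1 N, which is sensor noise.
- **Heights:** two-view measurement put the dots at 73 mm and the top of the blue bar at 108 mm, both agreeing with the text. I did not triangulate the red bar's top, but the red and blue depth readings looked alike.
- **Failed or disagreed:** my first two move calls were refused because their rows left out some keys, so nothing moved. The pointer angles measured two ways at the start differed by about 0.07 rad. The wrist camera, before each grasp, showed the bar aligned with the yaw I used.

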